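# Pack the short foot of a proofing bed

### The job

The printmaker's proofing bed rocks because its foot at the near left corner (as seen from the robot) hangs clear of the bench. Slide the two long thin plywood packing strips under that foot one by one, the second on top of the first, so that both lie flat with the foot standing well over both of them and the bed can no longer rock. Do not shove the bed out of its place or tip it.

Things in the scene. Friction and masses are not known exactly. Their poses are not given: they have to be found in the camera images.
- bed: loose proofing bed, 6 kg: aluminium slab 240 (x) x 300 (y) mm, underside 55 and top 85 mm above the bench; block and weight on it up to 135 mm high; a foot at each corner, x = +-150, y = +-150 mm. Stands on three feet; about 5 N down on the fourth corner rocks it. Origin on the bench under its middle; x away from the robot, y to the robot's left (turned up to 10 degrees), z up
- short_foot (a point): centre of the short foot's flat underside, at x = -150, y = +150 mm in the bed's frame, 21 mm above the bench. Round steel pad, flat face 30 mm across, bevelled out to 44 mm across 7 mm higher, under a lug (nut top at 74 mm). Two strips (20 mm) fill the gap but for 1 mm. Free from the robot's side, the left and diagonally between. Axes as the bed's
- strip_a: plain plywood packing strip, 120 x 45 x 10 mm, one of two alike and interchangeable, flat on the bench left or right of the bed. Origin in its middle, 5 mm above the bench; x along its length, y across its width, z through its thickness. Other loose pieces are not strips: a plywood offcut 75 x 45 x 24 mm and a black-faced block 95 x 55 x 22 mm
- strip_b: plain plywood packing strip, 120 x 45 x 10 mm, one of two alike and interchangeable, flat on the bench left or right of the bed. Origin in its middle, 5 mm above the bench; x along its length, y across its width, z through its thickness. Other loose pieces are not strips: a plywood offcut 75 x 45 x 24 mm and a black-faced block 95 x 55 x 22 mm
There are look-alikes about, which are no part of the job. Leave any red look-alike of the strip_b alone. What is shaped like the strip_a but green is not meant.

How it is judged:
By the outcome, as a careful person would: the job done as asked, in the order asked, and still so for the second after the job is handed in, with the robot touching nothing.
It also fails if it takes over 72 s, if anything falls off the work surface, if the arm or the gripper's body presses on something with over 40 N, if the wrist force passes 120 N, or if a joint passes its speed limit or range.

### The arm

A 6-joint arm with a two-finger parallel gripper is mounted at the origin on the work surface. World frame = base frame: x ahead of the robot, y to its left, z up, the work surface at z = 0. Lengths are in mm, angles in rad, forces in N, time in s.
With the tool pointing down it reaches from about 400 to 825 mm from the base axis. Payload 7 kg.
Tool frame: the origin (TCP) lies on the front face of the gripper's body, between the roots of the fingers; the fingertips stand 73 mm ahead of it and the grasp point (between the pads) lies 54 mm ahead of it; z points along the fingers, y is the direction in which the jaws open and shut (so a half turn about z gives the same grasp; the last joint's range is limited). The gripper opens to 85 mm and grips with 20 to 120 N. Pads are 22 mm wide; open, the fingers measure 114 mm over their backs; the gripper's body (76 mm by 85 mm) begins 54 mm behind the grasp point. The pads swing forward as they close: fully open they stand 13 mm farther back than shut.
Start: joints at [1.548, 0.359, 0.012, 0, -1.224, -0.288], TCP at [206.437, 642.635, 303.902] pointing down, gripper open.
Joint ranges: [-3.07, 3.07], [-1.43, 2.12], [-1.02, 1.25], [-3.03, 1.67], [-3.05, -0], [-3.03, 3.03]. Speed limits (rad/s): [2.39, 2.39, 3.01, 3.14, 3.14, 3.14].

### API

Orientations are given as a rotation vector (axis times angle).
In Python, from cell import * gives the robot as it stands.
- The arm moves only by the shell command python3 -m inch 'ROWS' [FORCE]. ROWS is a JSON object of lists of equal length, an entry for each row: "fingers": the gripper's target within -1 to 1 (fully open at 1, half-way at 0, shut at -1); "linear": the shift along the tool's x, y, z in mm, a list of three; "angular": the turn, a rotation vector about the tool's x, y, z in degrees, a list of three. A call has 1 to 8 rows; each row is the pose to reach, as a shift and turn from the pose commanded when the call began, along the tool's axes at that moment; what a row does not reach only later rows make up. A row lasts 1/10 s, in which the tool goes at most 50 mm and 8.59 degrees, less where a joint would pass 70% of its speed; a pose out of reach is approached as far as the arm can. A call with a gripper value outside its range is refused whole. The fingers move at their own pace and stop on an object; FORCE is the grip in N (left out, the last holds). Time passes only in rows, so rows that repeat a pose let the fingers close. It gives the time, the measured TCP pose, the force and the opening at its end, in the units of the state.
- sense(): the state, without advancing time (a new reading comes with each control period).
- grab_frame(name): name is "scene" or "top" or "wrist"; returns the picture (400x640x3 uint8, blue, green, red); there is no depth.
- get_calibration(name): a dict with "fx", "fy", "cx", "cy" (pixels), "R" (3x3) and "t" (3): a world point X has camera coordinates R X + t. Camera axes: x right, y down, z forward; pixel columns grow to the right and rows downward; lengths in mm; the calibration is good to about 2 mm. A picture is of the moment at which its call begins: read the wrist's pose just before it. get_calibration takes no time and is no camera call; for the wrist camera it gives the pose at the moment of the call.
- finish_job(): hands the job in, once; it reports no verdict.
The state is a dict: "t": time; "joints": joint angles; "dq": joint speeds; "joint_efforts": joint torques, N m; "tool_pos": TCP position; "tcp_rot": TCP orientation; "wrist_force": force on the tool from outside, world axes, zero at the start; "moment": the same for the moment, N m; "width": opening from 0.0 (shut) to 1.0 (fully open).
Only numpy, scipy, OpenCV 4.12 (cv2) and the standard library are available. Lean on these libraries where they do the work, as an engineer would, in place of code of your own. Each camera call takes 0.05 s, during which the arm holds its last target.

## Working session

There is one attempt and no reset: what is moved stays moved. The work goes in short steps, Python scripts to look and compute and a shell command to move; the robot and the scene stay as the last step left them, time stands still between calls to the robot, and variables do not carry over. Pictures are saved under pics/ and viewed, and the job is handed in when it is done.

```bash
ls; mkdir -p pics; python3 - <<'E'
from cell import *
import cv2
print(sense())
for n in ("scene","top","wrist"):
    f=grab_frame(n); cv2.imwrite(f"pics/{n}0.png",f); c=get_calibration(n); print(n,c)
E
```

```text
pics
{'t': 0.0, 'joints': array([ 1.54811585e+00,  3.59372379e-01,  1.10507690e-02, -3.70255090e-04,
       -1.22409049e+00, -2.88084403e-01]), 'dq': array([-0.00114093,  0.00155274,  0.0006111 ,  0.00019121,  0.00010124,
        0.00119998]), 'joint_efforts': array([-4.53953845e-06, -5.83320558e+01,  2.93421310e+01,  6.93665341e+00,
       -5.96638580e-03,  2.78367912e-05]), 'tool_pos': array([206.31499505, 642.31032919, 302.96581691]), 'tcp_rot': array([ 3.10208563e+00, -4.86127014e-01, -2.06096478e-04]), 'wrist_force': array([0.10301755, 0.6531096 , 0.17248773]), 'moment': array([-0.07289331,  0.00886177,  0.02142596]), 'width': 1.0001946169438811}
scene {'fx': 409.4276172537306, 'fy': 409.4276172537306, 'cx': 324.74475960119076, 'cy': 201.3942612436924, 'R': array([[-0.70155336,  0.71261082,  0.00294904],
       [ 0.4675597 ,  0.46341981, -0.7527483 ],
       [-0.53778323, -0.52671425, -0.65830183]]), 't': array([ 287.93335614, -210.16338954, 1545.27219817])}
top {'fx': 446.0749555426453, 'fy': 446.0749555426453, 'cx': 319.2038137189398, 'cy': 191.62659358786624, 'R': array([[-0.00101124, -0.99972479, -0.02343751],
       [-0.98075743,  0.00556716, -0.19515091],
       [ 0.19522768,  0.02278917, -0.98049314]]), 't': array([  81.18513124,  501.88625332, 1279.90109457])}
wrist {'fx': 280.0156323267185, 'fy': 280.0156323267185, 'cx': 322.7732253471228, 'cy': 202.84535417434915, 'R': array([[-0.30545404, -0.95220416,  0.00225243],
       [-0.91321026,  0.29361371,  0.28255622],
       [-0.26971255,  0.08425099, -0.9592481 ]]), 't': array([673.42583401, -36.3677459 , 379.80568221])}
```

View pics/top0.png

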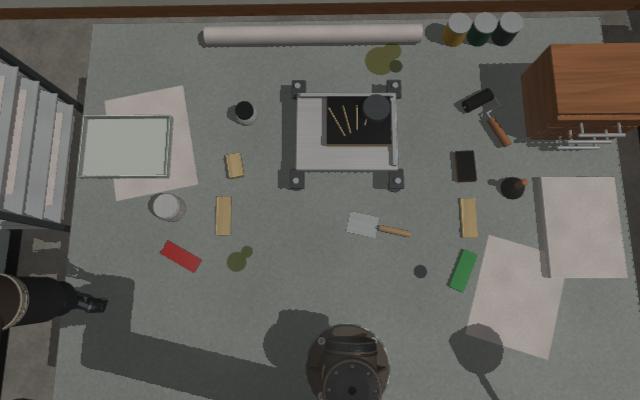

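View pics/scene0.png

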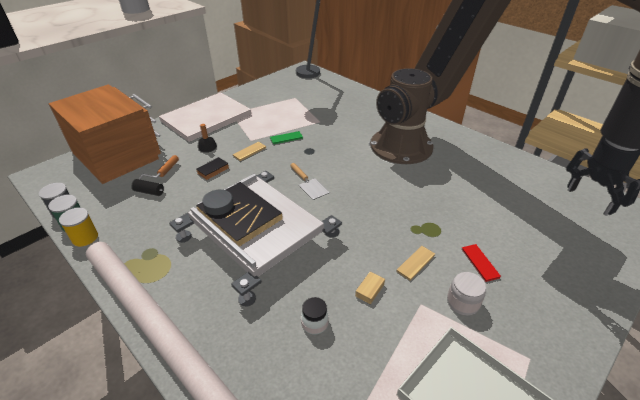

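View pics/wrist0.png

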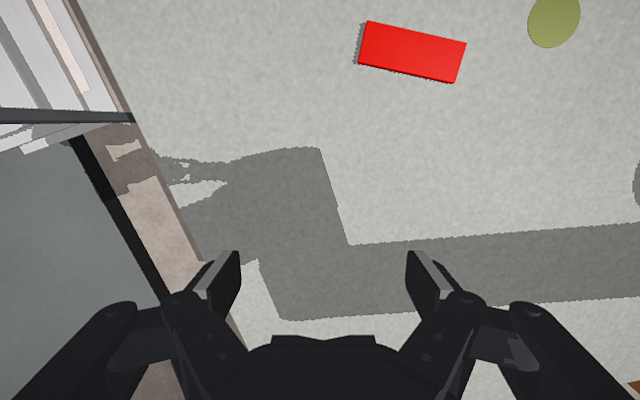

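The top view shows plywood pieces at (223,215), (468,217) and (234,165). There is also a black block at (466,166), a red look-alike at (181,256) and a green one at (463,270). The long thin plywood pieces at (223,215) and (468,217) fit the strips, and the short one at (234,165) is the offcut. I'll confirm with enlarged crops.

```bash
cat > h.py <<'E'
import numpy as np,cv2
from cell import *
def unproj(c,u,v,z):
    d=np.array([(u-c['cx'])/c['fx'],(v-c['cy'])/c['fy'],1.]);R=np.array(c['R']);t=np.array(c['t'])
    o=-R.T@t; d=R.T@d; return o+d*(z-o[2])/d[2]
def proj(c,X):
    p=np.array(c['R'])@np.array(X,float)+c['t']; return np.array([c['cx']+c['fx']*p[0]/p[2],c['cy']+c['fy']*p[1]/p[2]])
def crop(f,x0,y0,w,h,s,name):
    g=cv2.resize(f[y0:y0+h,x0:x0+w],None,fx=s,fy=s,interpolation=cv2.INTER_CUBIC);cv2.imwrite(name,g);return g
E
python3 - <<'E'
from h import *
f=cv2.imread('pics/top0.png')
a=crop(f,205,140,60,110,5,'pics/a.png');b=crop(f,440,140,60,110,5,'pics/b.png')
cv2.imwrite('pics/ab.png',np.hstack([a,b]))
crop(f,275,65,140,135,4.4,'pics/bed.png' )
s=cv2.imread('pics/scene0.png'); crop(s,160,160,200,150,4,'pics/sbed.png')
E
```

```text
(no output)
```

View pics/ab.png

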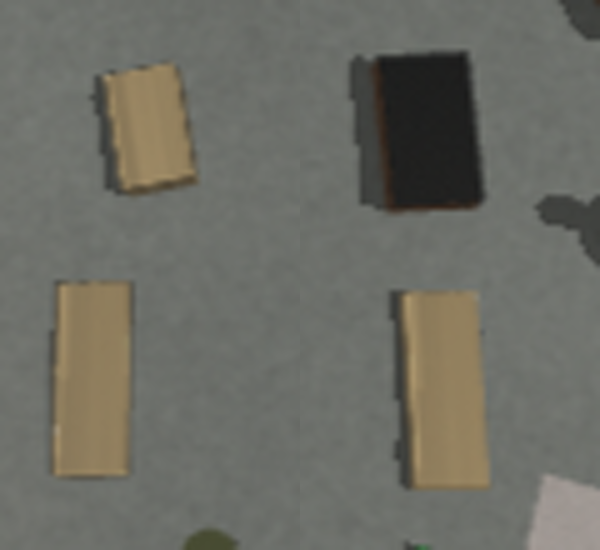

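View pics/bed.png

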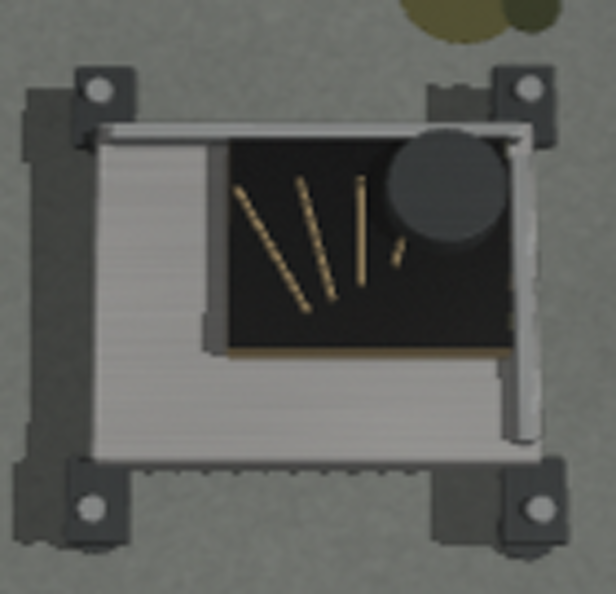

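View pics/sbed.png

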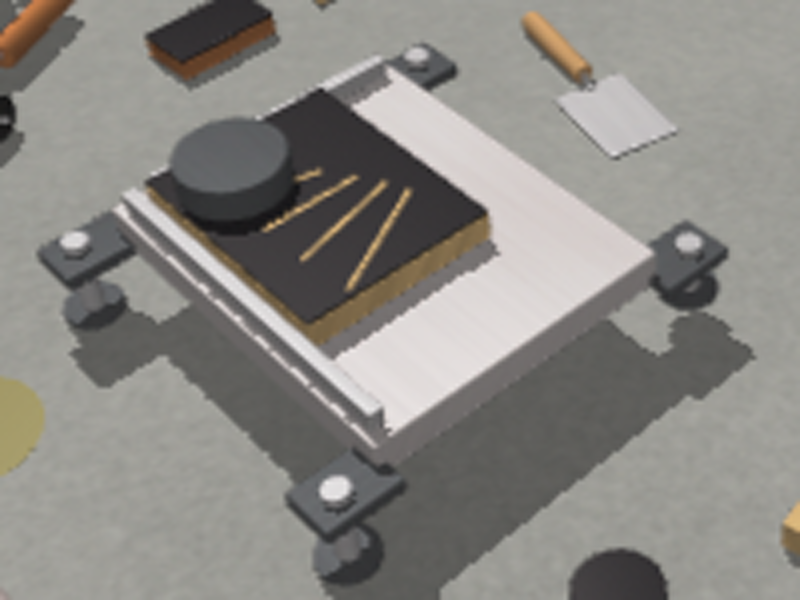

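```bash
python3 - <<'E'
from h import *
c=get_calibration('top');s=get_calibration('scene')
P=[unproj(c,275+(u+.5)/4.4-.5,65+(v+.5)/4.4-.5,74)[:2] for u,v in [(99,90),(529,88),(92,507),(540,508)]]
fl,fr,nl,nr=P; print(np.round(P,1)); m=np.mean(P,0)
ex=(fl+fr-nl-nr)/2; ey=(fl+nl-fr-nr)/2
print('size',np.linalg.norm(ex),np.linalg.norm(ey),'yaw',np.degrees(np.arctan2(ex[1],ex[0])),np.degrees(np.arctan2(-ey[0],ey[1])),'ctr',m)
# scene check nuts
Q=[unproj(s,160+(u+.5)/4-.5,160+(v+.5)/4-.5,74)[:2] for u,v in [(336,489),(75,241),(688,242),(417,55)]];print('scene',np.round(Q,1),np.mean(Q,0))
for nm,ox,cs in (('A',205,[(55,283),(131,283),(128,476),(52,476)]),('B',440,[(100,292),(178,292),(190,488),(111,488)])):
    W=np.array([unproj(c,ox+(u+.5)/5-.5,140+(v+.5)/5-.5,10)[:2] for u,v in cs])
    d=(W[0]+W[1]-W[2]-W[3])/2; w=(W[0]+W[3]-W[1]-W[2])/2
    print(nm,W.mean(0),np.linalg.norm(d),np.linalg.norm(w),'yaw',np.degrees(np.arctan2(d[1],d[0])),[proj(s,[*x,10]).round(0) for x in W])
E
```

```text
[[ 832.3  146.7]
 [ 830.3 -153. ]
 [ 533.3  148.8]
 [ 530.7 -150.2]]
size 299.30271438393476 299.31380235724777 yaw -0.4771090702018694 -0.4417796652543865 ctr [681.63375486  -1.94983539]
scene [[ 833.   145.5]
 [ 830.6 -154.1]
 [ 533.3  147.4]
 [ 530.1 -151.9]] [681.76151578  -3.27590537]
A [437.94747775 375.11992448] 119.14353715259296 46.73490602351077 yaw 1.481812054745699 [array([411., 279.]), array([397., 269.]), array([422., 245.]), array([436., 253.])]
B [ 428.29623811 -369.9452975 ] 119.15822283105835 46.98725910219243 yaw -0.4640774629460951 [array([240., 159.]), array([232., 154.]), array([258., 141.]), array([266., 146.])]
```

```bash
cat >> h.py <<'E'
from scipy.spatial.transform import Rotation as Ro
def rd():
    s=sense(); R=Ro.from_rotvec(s['tcp_rot']).as_matrix(); return s,R
def plan(pos,phi,flip=False):
    s,R=rd(); p=s['tool_pos']
    a=np.radians(phi); T=np.array([[np.cos(a),np.sin(a),0],[np.sin(a),-np.cos(a),0],[0,0,-1]])
    print('at',p.round(1),'phi',np.degrees(np.arctan2(R[1,0],R[0,0])).round(2),'tilt',np.degrees(R[:2,2]).round(2),'F',s['wrist_force'].round(1),'w',round(s['width']*85,1),'t',s['t'])
    print('lin',(R.T@(np.array(pos)-p)).round(1),'ang',np.degrees(Ro.from_matrix(R.T@T).as_rotvec()).round(2))
E
python3 -c "
from h import *
plan([393,374,150],1.5)"
```

```text
at [206.4 642.4 303.2] phi -17.81 tilt [-0.01 -0.07] F [-0.  -0.3 -0.2] w 85.0 t 0.15
lin [259.8 198.2 153.5] ang [  0.07   0.   -19.31]
```

```bash
python3 -m inch '{"fingers":[0.5,0.5,0.5,0.5,0.5,0.5,0.5,0.5],"linear":[[260,198,153],[260,198,153],[260,198,153],[260,198,153],[260,198,153],[260,198,153],[260,198,153],[260,198,153]],"angular":[[0,0,-19.3],[0,0,-19.3],[0,0,-19.3],[0,0,-19.3],[0,0,-19.3],[0,0,-19.3],[0,0,-19.3],[0,0,-19.3]]}' 40; python3 - <<'E'
from h import *
plan([393,374,80],1.5)
c=get_calibration('wrist'); f=grab_frame('wrist'); cv2.imwrite('pics/w1.png',f)
E
```

```text
t: 0.95
tool_pos: [394.0, 369.8, 148.4]
tcp_rot: [3.137, 0.035, -0.005]
wrist_force: [-0.6, 0.2, 0.3]
width: 0.749
at [394.  369.8 148.4] phi 1.28 tilt [-0.17 -0.25] F [-0.6  0.2  0.3] w 63.7 t 0.95
lin [-0.7 -4.5 68.3] ang [ 0.24  0.17 -0.22]
```

View pics/w1.png

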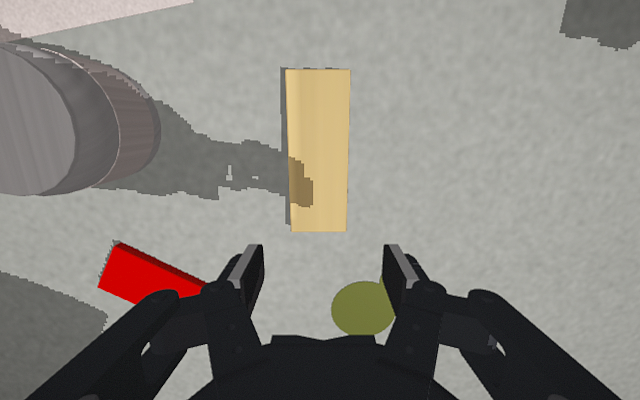

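```bash
python3 - <<'E'
from h import *
c=get_calibration('wrist')
for u,v in [(290,231),(347,231),(286,68),(350,69),(205,283),(118,242)]: print(unproj(c,u+.0,v,10).round(1))
t=get_calibration('top')
print(unproj(t,201,263,10),unproj(t,193,271,10))
plan([393,374,85],1.5)
E
```

```text
[380.2 395.2  10. ]
[381.2 349.6  10. ]
[499.3 396.7  10. ]
[499.7 353.2  10. ]
[331.3 467.6  10. ]
[367.8 534.   10. ]
[294.02454872 435.17004247  10.        ] [270.43911294 458.0303368   10.        ]
at [394.2 370.6 148.7] phi 1.29 tilt [-0.14 -0.22] F [-0.7 -1.4  0.1] w 63.8 t 1.0
lin [-0.9 -3.7 63.7] ang [ 0.22  0.14 -0.21]
```

```bash
python3 -m inch '{"fingers":[0.3,0.3,0.3,0.3],"linear":[[-0.5,-3.5,55],[-0.5,-3.5,63],[-0.5,-3.5,63],[-0.5,-3.5,63]],"angular":[[0.2,0.1,-0.2],[0.2,0.1,-0.2],[0.2,0.1,-0.2],[0.2,0.1,-0.2]]}'; python3 - <<'E'
from h import *
plan([394,374,78],1.5)
E
```

```text
t: 1.4
tool_pos: [392.9, 379.1, 88.5]
tcp_rot: [-3.138, -0.048, -0.003]
wrist_force: [-0.7, -0.0, -0.6]
width: 0.655
at [392.9 379.1  88.5] phi 1.75 tilt [0.12 0.21] F [-0.7 -0.  -0.6] w 55.7 t 1.4
lin [ 0.9  5.1 10.4] ang [-0.21 -0.13  0.25]
```

```bash
python3 -m inch '{"fingers":[0.3,0.3,0.3,0.3],"linear":[[0,5,7],[0,5,7],[0,5,7],[0,5,7]],"angular":[[0,0,0],[0,0,0],[0,0,0],[0,0,0]]}'; python3 - <<'E'
from h import *
plan([394,374,74],1.5)
f=grab_frame('wrist'); crop(f,160,150,320,200,2.5,'pics/w2.png')
E
```

```text
t: 1.8
tool_pos: [393.2, 373.4, 81.5]
tcp_rot: [-3.137, -0.046, -0.004]
wrist_force: [-0.4, -0.7, 0.9]
width: 0.647
at [393.2 373.4  81.5] phi 1.7 tilt [0.13 0.26] F [-0.4 -0.7  0.9] w 55.0 t 1.8
lin [ 0.8 -0.5  7.5] ang [-0.25 -0.13  0.2 ]
```

View pics/w2.png

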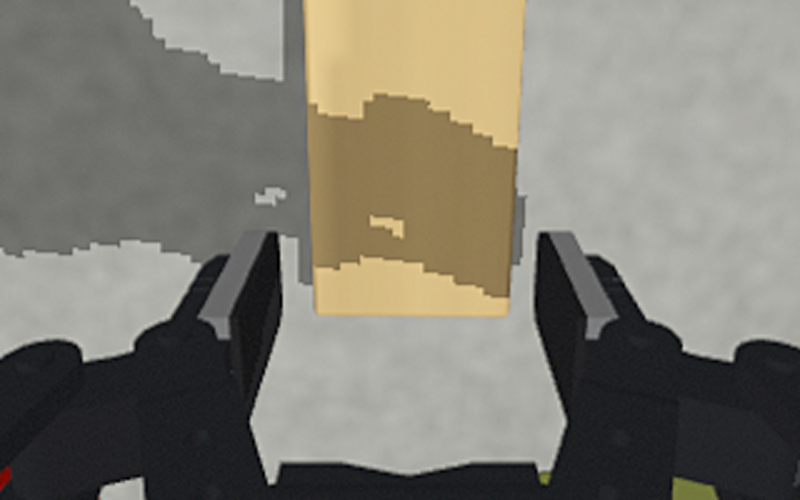

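```bash
python3 -m inch '{"fingers":[0.3,0.3,0.3,0.3],"linear":[[1,0,3],[1,0,6],[1,0,6],[1,0,6]],"angular":[[-0.2,-0.1,-0.2],[-0.2,-0.1,-0.2],[-0.2,-0.1,-0.2],[-0.2,-0.1,-0.2]]}'; python3 - <<'E'
from h import *
plan([394,374,74],1.5)
E
```

```text
t: 2.25
tool_pos: [394.0, 373.1, 74.6]
tcp_rot: [3.141, 0.052, -0.0]
wrist_force: [-0.3, 0.2, -0.3]
width: 0.647
at [394.  373.1  74.6] phi 1.89 tilt [-0.01 -0.03] F [-0.3  0.2 -0.3] w 55.0 t 2.25
lin [ 0.1 -0.9  0.6] ang [0.03 0.01 0.39]
```

```bash
python3 -m inch '{"fingers":[0.3,0.3,0.3,-0.2,-0.2,-0.2],"linear":[[0,-0.5,1],[0,-0.5,2],[0,-0.5,2],[0,-0.5,2],[0,-0.5,2],[0,-0.5,2]],"angular":[[0,0,0.4],[0,0,0.4],[0,0,0.4],[0,0,0.4],[0,0,0.4],[0,0,0.4]]}' 40; python3 - <<'E'
from h import *
plan([394,374,72],1.5)
E
```

```text
t: 2.85
tool_pos: [394.1, 373.8, 73.1]
tcp_rot: [-3.141, -0.041, -0.0]
wrist_force: [-0.6, -0.1, 3.0]
width: 0.508
at [394.1 373.8  73.1] phi 1.5 tilt [0.01 0.01] F [-0.6 -0.1  3. ] w 43.1 t 2.85
lin [-0.1 -0.2  1.1] ang [-0.01 -0.01  0.  ]
```

```bash
python3 -m inch '{"fingers":[-0.2,-0.2,-0.2],"linear":[[0,0,-15],[0,0,-15],[0,0,-15]],"angular":[[0,0,0],[0,0,0],[0,0,0]]}'; python3 - <<'E'
from h import *
plan([396,149.2,88],-0.5)
E
```

```text
t: 3.15
tool_pos: [394.0, 373.8, 87.9]
tcp_rot: [-3.141, -0.041, -0.0]
wrist_force: [-0.6, -0.6, -0.7]
width: 0.509
at [394.  373.8  87.9] phi 1.48 tilt [0.01 0.04] F [-0.6 -0.6 -0.7] w 43.3 t 3.15
lin [-3.800e+00  2.246e+02 -2.000e-01] ang [-0.04 -0.01  1.98]
```

```bash
python3 -m inch '{"fingers":[-0.2,-0.2,-0.2,-0.2,-0.2,-0.2,-0.2,-0.2],"linear":[[0,40,0],[-1,80,0],[-2,120,0],[-3,160,0],[-4,200,0],[-4,224.5,0],[-4,224.5,0],[-4,224.5,0]],"angular":[[0,0,1],[0,0,2],[0,0,2],[0,0,2],[0,0,2],[0,0,2],[0,0,2],[0,0,2]]}'; python3 - <<'E'
from h import *
plan([396,149.2,74],-0.5)
f=grab_frame('wrist'); cv2.imwrite('pics/w3.png',f)
E
```

```text
t: 3.95
tool_pos: [395.9, 148.7, 87.7]
tcp_rot: [-3.142, 0.016, -0.0]
wrist_force: [1.1, 0.6, -0.9]
width: 0.508
at [395.9 148.7  87.7] phi -0.58 tilt [0. 0.] F [ 1.1  0.6 -0.9] w 43.2 t 3.95
lin [ 0.1 -0.5 13.7] ang [-0.   -0.   -0.08]
```

View pics/w3.png

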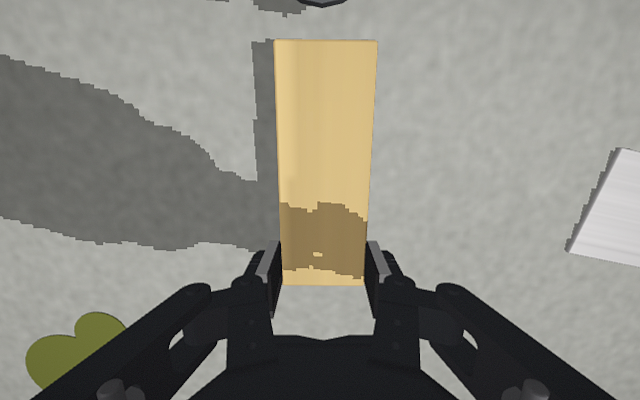

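```bash
python3 - <<'E'
from h import *
c=get_calibration('wrist')
for u,v in [(275,40),(377,41),(284,284),(365,285)]: print(unproj(c,u,v,24.7).round(1))
print(proj(c,[533,148,21]),unproj(c,322,6,24).round(1))
f=cv2.imread('pics/w3.png'); crop(f,240,0,160,60,5,'pics/w3c.png')
E
```

```text
[500.8 168.   24.7]
[500.1 124.9  24.7]
[383.3 169.8  24.7]
[382.3 126.   24.7]
[321.62434211 -47.67011203] [513.3 148.   24. ]
```

View pics/w3c.png

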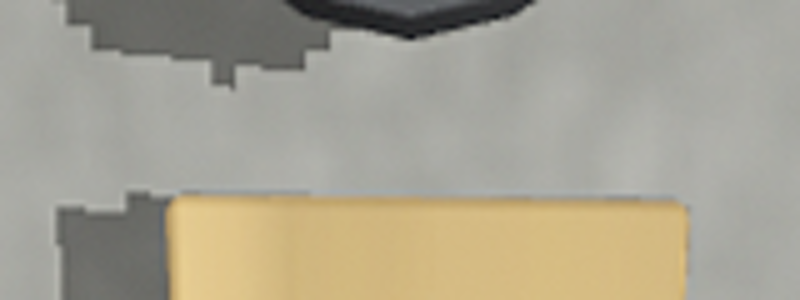

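```bash
python3 -m inch '{"fingers":[-0.2,-0.2,-0.2,-0.2,-0.2,-0.2,-0.2,-0.2],"linear":[[0,-1.5,7],[0,-1.5,14],[15,-1.5,14],[30,-1.5,14],[45,-1.5,14],[60,-1.5,14],[67,-1.5,14],[67,-1.5,14]],"angular":[[0,0,0],[0,0,0],[0,0,0],[0,0,0],[0,0,0],[0,0,0],[0,0,0],[0,0,0]]}'; python3 - <<'E'
from h import *
plan([463,148.6,74],-0.5)
f=grab_frame('wrist'); cv2.imwrite('pics/w4.png',f)
c=get_calibration('wrist');print(proj(c,[533,148,21]))
E
```

```text
t: 4.8
tool_pos: [463.2, 150.3, 73.1]
tcp_rot: [3.141, -0.014, -0.001]
wrist_force: [-0.4, -0.0, 0.2]
width: 0.514
at [463.2 150.3  73.1] phi -0.52 tilt [-0.03 -0.03] F [-0.4 -0.   0.2] w 43.7 t 4.8
lin [-0.2  1.7 -0.9] ang [ 0.03  0.03 -0.02]
[324.47474612 123.76219791]
```

View pics/w4.png

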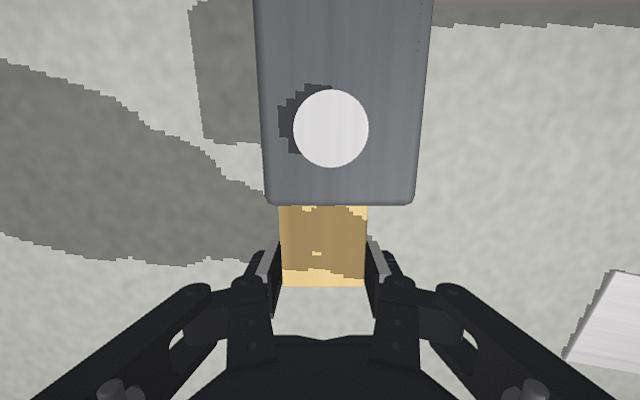

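```bash
python3 - <<'E'
from h import *
c=get_calibration('wrist')
print('nut',unproj(c,331,129,74).round(1),'lug',unproj(c,267,203,66).round(1),unproj(c,413,203,66).round(1))
print('strip',unproj(c,279,206,10.5).round(1),unproj(c,368,206,10.5).round(1),unproj(c,283,287,10.5).round(1),unproj(c,365,287,10.5).round(1))
f=grab_frame('scene');crop(f,300,180,80,80,7.4,'pics/s4.png')
E
```

```text
nut [532.5 146.9  74. ] lug [511.9 165.   66. ] [511.5 123.1  66. ]
strip [493.9 170.7  10.5] [493.5 126.6  10.5] [448.  171.   10.5] [447.6 126.6  10.5]
```

View pics/s4.png

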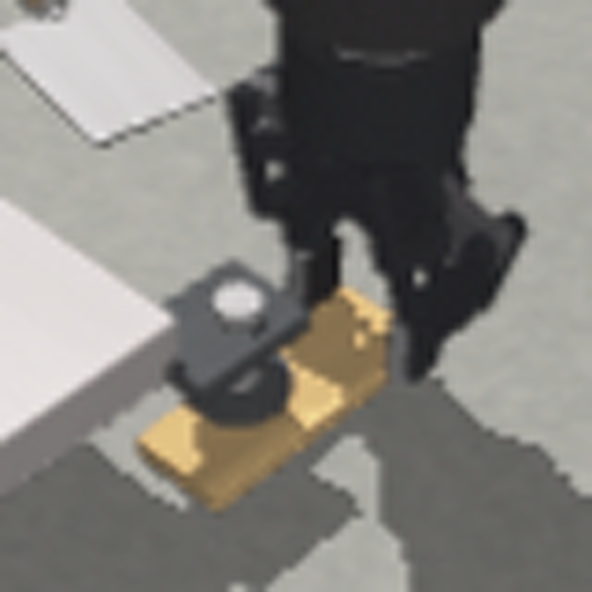

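```bash
python3 -m inch '{"fingers":[-0.2,-0.2,0.35,0.35,0.35,0.35,0.35,0.35],"linear":[[0,1.2,0],[0,1.2,0],[0,1.2,0],[0,1.2,0],[0,1.2,0],[-20,1.2,-1],[-45,1.2,-20],[-45,1.2,-60]],"angular":[[0,0,0],[0,0,0],[0,0,0],[0,0,0],[0,0,0],[0,0,0],[0,0,0],[0,0,0]]}'; python3 - <<'E'
from h import *
plan([385,-370,250],-0.5)
f=grab_frame('wrist'); cv2.imwrite('pics/w5.png',f)
c=get_calibration('wrist');print(c['t'])
E
```

```text
t: 5.7
tool_pos: [413.9, 147.0, 131.8]
tcp_rot: [3.136, -0.015, -0.01]
wrist_force: [1.8, 0.8, 0.9]
width: 0.672
at [413.9 147.  131.8] phi -0.54 tilt [-0.38 -0.29] F [1.8 0.8 0.9] w 57.1 t 5.7
lin [ -24.8  517.9 -115.3] ang [ 0.3   0.37 -0.04]
[151.88984456 410.89658373 337.95765133]
```

View pics/w5.png

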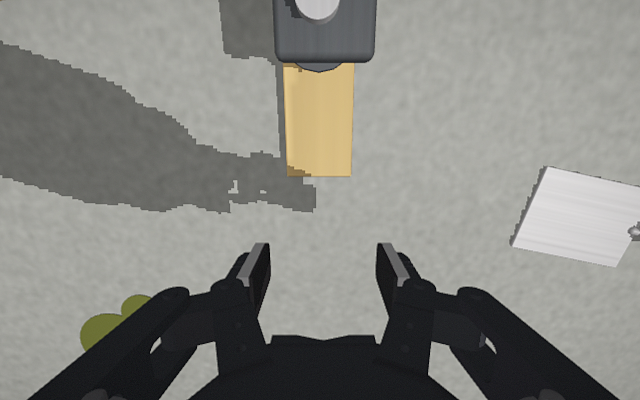

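```bash
python3 -m inch '{"fingers":[0.35,0.35,0.35,0.35,0.35,0.35,0.35,0.35],"linear":[[10,30,-35],[25,75,-60],[40,122,-70],[50,170,-70],[50,220,-70],[40,268,-70],[25,315,-70],[10,362,-70]],"angular":[[0,0,0],[0,0,0],[0,0,0],[0,0,0],[0,0,0],[0,0,0],[0,0,0],[0,0,0]]}'; python3 -c "
from h import *
plan([385,-369.6,120],-0.5)"
```

```text
t: 6.55
tool_pos: [424.1, -214.4, 204.1]
tcp_rot: [3.141, -0.014, 0.002]
wrist_force: [1.4, -0.9, -0.4]
width: 0.678
at [ 424.1 -214.4  204.1] phi -0.5 tilt [ 0.05 -0.01] F [ 1.4 -0.9 -0.4] w 57.6 t 6.55
lin [-37.8 155.5  84. ] ang [ 0.   -0.05 -0.  ]
```

```bash
python3 -m inch '{"fingers":[0.35,0.35,0.35,0.35,0.35,0.35,0.35,0.35],"linear":[[-10,40,10],[-20,80,30],[-30,120,55],[-38,155,84],[-38,155,84],[-38,155,84],[-38,155,84],[-38,155,84]],"angular":[[0,0,0],[0,0,0],[0,0,0],[0,0,0],[0,0,0],[0,0,0],[0,0,0],[0,0,0]]}'; python3 - <<'E'
from h import *
plan([384,-369.6,85],-0.5)
f=grab_frame('wrist'); cv2.imwrite('pics/w6.png',f)
E
```

```text
t: 7.35
tool_pos: [386.3, -366.6, 121.0]
tcp_rot: [3.141, -0.012, 0.003]
wrist_force: [-0.6, -0.7, 1.1]
width: 0.677
at [ 386.3 -366.6  121. ] phi -0.42 tilt [ 0.11 -0.05] F [-0.6 -0.7  1.1] w 57.6 t 7.35
lin [-2.3  3.  36. ] ang [ 0.05 -0.11  0.08]
```

View pics/w6.png

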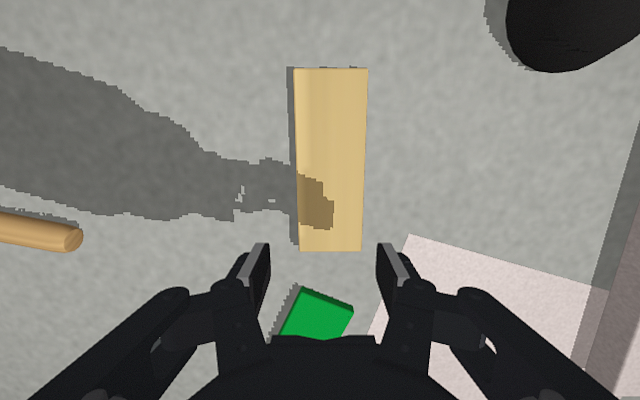

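```bash
python3 - <<'E'
from h import *
c=get_calibration('wrist')
for u,v in [(300,250),(361,250),(295,68),(368,69),(302,286),(353,308)]: print(unproj(c,u,v,10).round(1))
plan([384,-369.6,85],-0.5)
E
```

```text
[ 370.4 -351.2   10. ]
[ 370.1 -394.4   10. ]
[ 488.2 -351.7   10. ]
[ 487.4 -394.8   10. ]
[ 341.3 -351.8   10. ]
[ 322.  -389.9   10. ]
at [ 386.3 -366.6  121. ] phi -0.41 tilt [ 0.11 -0.05] F [ 0.7 -0.1 -0.1] w 57.3 t 7.4
lin [-2.3  3.  36. ] ang [ 0.05 -0.11  0.09]
```

```bash
python3 -m inch '{"fingers":[0.35,0.35,0.35,0.35,0.35,0.35,0.35,0.35],"linear":[[-1.3,5,15],[-1.3,5.5,30],[-1.3,5.5,40],[-1.3,5.5,46.5],[-1.3,5.5,46.5],[-1.3,5.5,46.5],[-1.3,5.5,46.5],[-1.3,5.5,46.5]],"angular":[[0,-0.1,0],[0,-0.1,0],[0,-0.1,0],[0,-0.1,0],[0,-0.1,0],[0,-0.1,0],[0,-0.1,0],[0,-0.1,0]]}'; python3 - <<'E'
from h import *
plan([385,-372,74.5],-0.5)
f=grab_frame('wrist'); crop(f,160,150,320,200,2.5,'pics/w7.png')
E
```

```text
t: 8.2
tool_pos: [384.3, -372.8, 73.9]
tcp_rot: [3.141, -0.014, -0.001]
wrist_force: [0.7, 0.7, 0.5]
width: 0.677
at [ 384.3 -372.8   73.9] phi -0.5 tilt [-0.05 -0.02] F [0.7 0.7 0.5] w 57.6 t 8.2
lin [ 0.7 -0.8 -0.6] ang [0.02 0.05 0.  ]
```

View pics/w7.png

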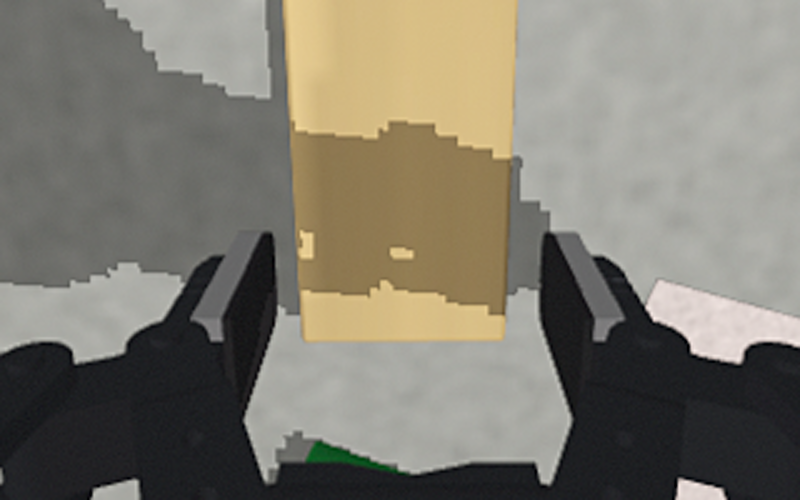

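```bash
python3 -m inch '{"fingers":[0.35,-0.2,-0.2,-0.2,-0.2],"linear":[[0.5,-0.5,-0.5],[0.5,-0.5,-0.5],[0.5,-0.5,-0.5],[0.5,-0.5,-0.5],[0.5,-0.5,-0.5]],"angular":[[0,0,0],[0,0,0],[0,0,0],[0,0,0],[0,0,0]]}' 50; python3 -c "
from h import *
for i in range(1): plan([385,-370,74.5],-0.5)"
python3 -m inch '{"fingers":[-0.2,-0.2,-0.2,-0.2],"linear":[[0,0,-25],[0,0,-60],[0,0,-100],[0,0,-130]],"angular":[[0,0,0],[0,0,0],[0,0,0],[0,0,0]]}'; python3 -c "
from h import *
plan([445,0,205],-0.5)
plan([410,148.5,205],-0.5)"
```

```text
t: 8.75
tool_pos: [384.7, -372.3, 74.5]
tcp_rot: [3.141, -0.013, -0.002]
wrist_force: [-1.0, 0.6, 6.3]
width: 0.509
at [ 384.7 -372.3   74.5] phi -0.49 tilt [-0.07 -0.02] F [-1.   0.6  6.3] w 43.3 t 8.75
lin [ 0.3 -2.3 -0. ] ang [0.02 0.07 0.01]
t: 9.15
tool_pos: [384.9, -372.3, 206.2]
tcp_rot: [3.141, -0.014, -0.001]
wrist_force: [1.3, -0.1, -0.4]
width: 0.508
at [ 384.9 -372.3  206.2] phi -0.5 tilt [-0.03 -0.05] F [ 1.3 -0.1 -0.4] w 43.2 t 9.15
lin [  56.9 -372.9    0.9] ang [0.05 0.03 0.  ]
at [ 384.9 -372.3  206.2] phi -0.5 tilt [-0.03 -0.05] F [ 1.3 -0.1 -0.4] w 43.2 t 9.15
lin [  20.6 -521.     0.8] ang [0.05 0.03 0.  ]
```

```bash
python3 -m inch '{"fingers":[-0.2,-0.2,-0.2,-0.2,-0.2,-0.2,-0.2,-0.2],"linear":[[8,-35,-5],[16,-80,-10],[25,-127,-10],[34,-175,-10],[42,-222,-10],[48,-270,-10],[52,-315,-10],[52,-360,-10]],"angular":[[0,0,0],[0,0,0],[0,0,0],[0,0,0],[0,0,0],[0,0,0],[0,0,0],[0,0,0]]}'; python3 -c "
from h import *
plan([400,148,130],-0.5)"
```

```text
t: 9.95
tool_pos: [440.0, -10.7, 214.0]
tcp_rot: [-3.141, 0.013, 0.002]
wrist_force: [1.7, -0.4, -0.3]
width: 0.503
at [440.  -10.7 214. ] phi -0.49 tilt [-0.06  0.01] F [ 1.7 -0.4 -0.3] w 42.7 t 9.95
lin [ -41.2 -158.3   84.1] ang [-0.01  0.06  0.01]
```

```bash
python3 -m inch '{"fingers":[-0.2,-0.2,-0.2,-0.2,-0.2,-0.2,-0.2,-0.2],"linear":[[-12,-40,0],[-28,-85,0],[-40,-125,10],[-45,-158,40],[-45,-158,80],[-45,-158,105],[-45,-158,105],[-45,-158,105]],"angular":[[0,0,0],[0,0,0],[0,0,0],[0,0,0],[0,0,0],[0,0,0],[0,0,0],[0,0,0]]}'; python3 -m inch '{"fingers":[-0.2,-0.2],"linear":[[0,0,0],[0,0,0]],"angular":[[0,0,0],[0,0,0]]}'; python3 - <<'E'
from h import *
plan([396,148,86],-0.5)
f=grab_frame('wrist'); cv2.imwrite('pics/w8.png',f)
f=grab_frame('scene');crop(f,300,180,80,80,7.4,'pics/s8.png')
E
```

```text
t: 10.75
tool_pos: [396.3, 145.7, 109.2]
tcp_rot: [3.14, -0.013, -0.004]
wrist_force: [-0.4, 0.8, -0.4]
width: 0.506
t: 10.95
tool_pos: [396.9, 146.1, 110.3]
tcp_rot: [-3.14, 0.015, -0.0]
wrist_force: [-0.8, 0.7, -1.0]
width: 0.508
at [396.9 146.1 110.3] phi -0.53 tilt [0.02 0.12] F [-0.8  0.7 -1. ] w 43.1 t 10.95
lin [-0.9 -1.8 24.3] ang [-0.12 -0.02 -0.03]
```

View pics/w8.png

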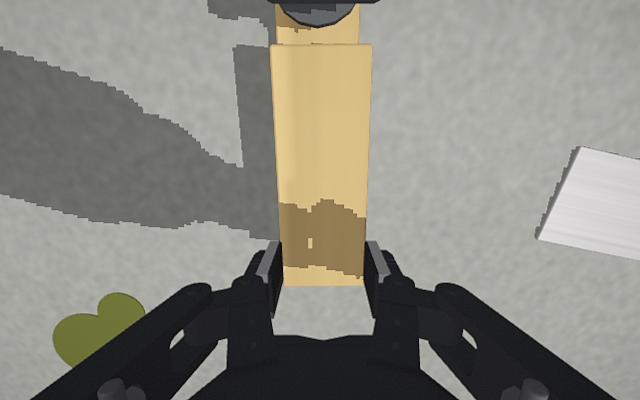

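View pics/s8.png

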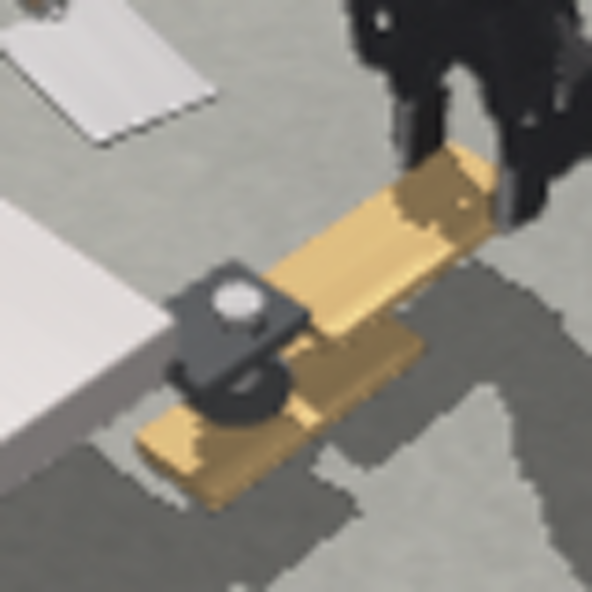

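```bash
python3 -m inch '{"fingers":[-0.2,-0.2,-0.2,-0.2,-0.2],"linear":[[-1,-3,12],[-1,-3,23],[-1,-3,23],[-1,-3,23],[-1,-3,23]],"angular":[[-0.1,0,0],[-0.1,0,0],[-0.1,0,0],[-0.1,0,0],[-0.1,0,0]]}'; python3 - <<'E'
from h import *
plan([396,149.7,85.2],-0.5)
f=grab_frame('wrist'); cv2.imwrite('pics/w9.png',f); crop(f,240,0,160,100,5,'pics/w9c.png')
c=get_calibration('wrist'); print(c['R'],c['t'])
E
```

```text
t: 11.55
tool_pos: [395.5, 148.9, 86.5]
tcp_rot: [3.141, -0.014, -0.002]
wrist_force: [-0.1, 0.6, 0.4]
width: 0.506
at [395.5 148.9  86.5] phi -0.51 tilt [-0.06 -0.06] F [-0.1  0.6  0.4] w 43.0 t 11.55
lin [ 0.5 -0.8  1.3] ang [ 0.06  0.06 -0.01]
[[-8.41809790e-03 -9.99961760e-01  2.36959961e-03]
 [-9.58808711e-01  8.74445180e-03  2.83917928e-01]
 [-2.83927792e-01  1.18056170e-04 -9.58845658e-01]] [151.50434331 402.59793998 282.62039836]
```

View pics/w9c.png

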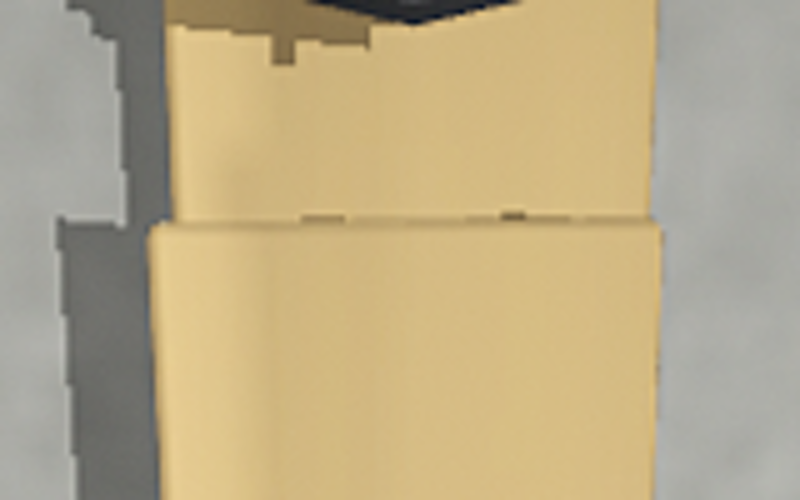

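```bash
python3 -m inch '{"fingers":[-0.2,-0.2,-0.2,-0.2],"linear":[[0,0,1.2],[0,0,1.2],[0,0,1.2],[0,0,1.2]],"angular":[[0,0,0],[0,0,0],[0,0,0],[0,0,0]]}'; python3 -c "
from h import *
plan([395,149,85],-0.5)"; python3 -m inch '{"fingers":[-0.2,-0.2,-0.2,-0.2],"linear":[[0,0,0.5],[0,0,0.5],[0,0,0.5],[0,0,0.5]],"angular":[[0,0,0],[0,0,0],[0,0,0],[0,0,0]]}';python3 -m inch '{"fingers":[-0.2,-0.2,-0.2,-0.2],"linear":[[0,0,0.5],[0,0,0.5],[0,0,0.5],[0,0,0.5]],"angular":[[0,0,0],[0,0,0],[0,0,0],[0,0,0]]}'; python3 -c "
from h import *
plan([395,149,85],-0.5)"
```

```text
t: 12.0
tool_pos: [395.2, 148.8, 84.7]
tcp_rot: [3.14, -0.014, -0.003]
wrist_force: [0.3, 0.3, -0.7]
width: 0.506
at [395.2 148.8  84.7] phi -0.5 tilt [-0.09 -0.09] F [ 0.3  0.3 -0.7] w 43.0 t 12.0
lin [-0.2 -0.2 -0.3] ang [ 0.1   0.09 -0.  ]
t: 12.4
tool_pos: [395.2, 148.8, 84.2]
tcp_rot: [3.14, -0.014, -0.003]
wrist_force: [-1.1, -0.6, 1.6]
width: 0.506
t: 12.8
tool_pos: [395.1, 148.8, 83.7]
tcp_rot: [3.14, -0.014, -0.003]
wrist_force: [-1.9, 0.9, 2.4]
width: 0.505
at [395.1 148.8  83.7] phi -0.51 tilt [-0.1 -0.1] F [-1.9  0.9  2.4] w 42.9 t 12.8
lin [-0.1 -0.2 -1.3] ang [ 0.1   0.1  -0.01]
```

```bash
python3 -m inch '{"fingers":[-0.2,-0.2,-0.2,-0.2,-0.2,-0.2],"linear":[[0,0,-0.5],[0,0,-0.5],[8,0,-0.5],[16,0,-0.5],[24,0,-0.5],[24,0,-0.5]],"angular":[[0.1,0.1,0],[0.1,0.1,0],[0.1,0.1,0],[0.1,0.1,0],[0.1,0.1,0],[0.1,0.1,0]]}'; python3 - <<'E'
from h import *
plan([463,148.4,84.2],-0.5)
f=grab_frame('wrist'); crop(f,220,0,200,150,4,'pics/w10.png')
f=grab_frame('scene');crop(f,300,180,80,80,7.4,'pics/s10.png')
E
```

```text
t: 13.4
tool_pos: [420.8, 148.9, 84.2]
tcp_rot: [-3.141, 0.015, -0.002]
wrist_force: [2.1, 0.1, 1.5]
width: 0.504
at [420.8 148.9  84.2] phi -0.54 tilt [0.06 0.03] F [2.1 0.1 1.5] w 42.8 t 13.4
lin [42.2  0.1  0.1] ang [-0.03 -0.06 -0.04]
```

View pics/s10.png

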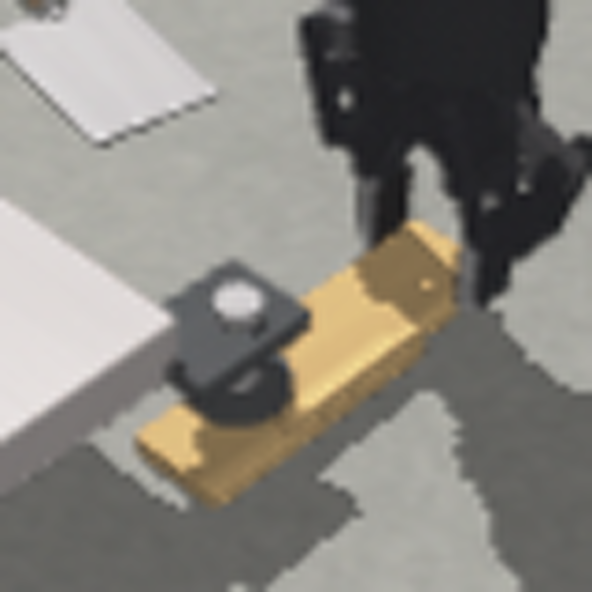

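```bash
python3 -m inch '{"fingers":[-0.2,-0.2,-0.2,-0.2],"linear":[[6,0,0],[12,0,0],[18,0,0],[18,0,0]],"angular":[[0,0,0],[0,0,0],[0,0,0],[0,0,0]]}'; python3 - <<'E'
from h import *
plan([463,148.4,84.2],-0.5)
f=grab_frame('scene');crop(f,300,180,80,80,7.4,'pics/s11.png')
E
```

```text
t: 13.9
tool_pos: [433.0, 145.8, 84.0]
tcp_rot: [3.136, -0.016, -0.013]
wrist_force: [-24.1, 0.5, 30.5]
width: 0.501
at [433.  145.8  84. ] phi -0.58 tilt [-0.48 -0.3 ] F [-24.1   0.5  30.5] w 42.6 t 13.9
lin [30.  -2.9 -0.4] ang [ 0.3   0.47 -0.08]
```

View pics/s11.png

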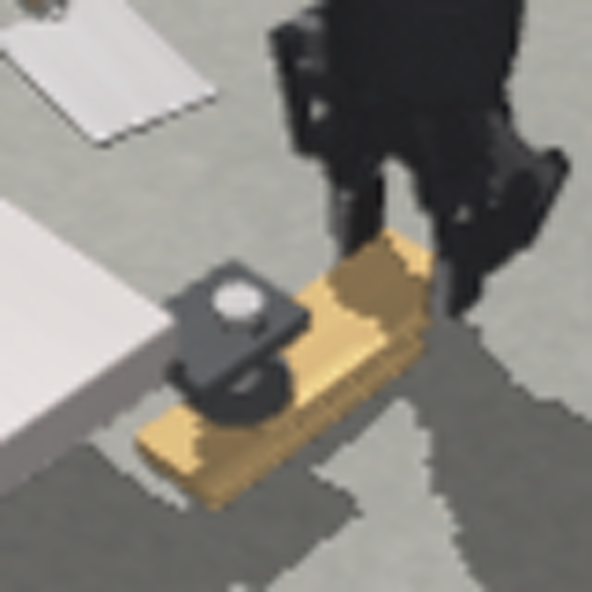

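```bash
python3 - <<'E'
from h import *
s=sense(); print(s['moment'],s['wrist_force'])
f=grab_frame('wrist'); cv2.imwrite('pics/w11.png',f)
E
```

```text
[0.40338169 8.58497015 0.17461383] [-23.57931295   0.1187807   29.64067447]
```

View pics/w11.png

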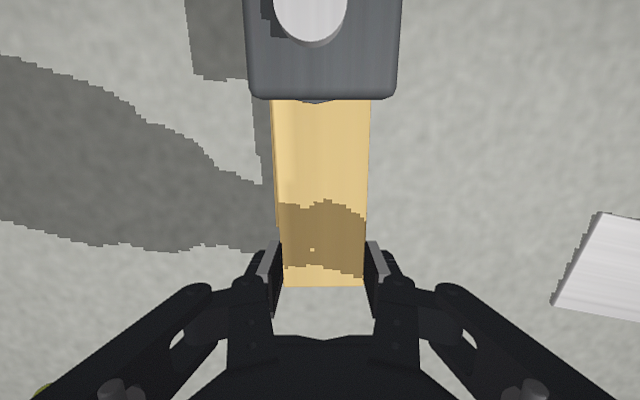

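```bash
python3 -m inch '{"fingers":[-0.2,-0.2,-0.2,-0.2],"linear":[[-8,0,0],[-18,0,0],[-18,0,0],[-18,0,0]],"angular":[[0,0,0],[0,0,0],[0,0,0],[0,0,0]]}'; python3 - <<'E'
from h import *
s=sense();print(s['moment'])
plan([420,148.9,84.2],-0.5)
f=grab_frame('wrist'); cv2.imwrite('pics/w12.png',f)
f=grab_frame('top');crop(f,275,65,140,135,4.4,'pics/bed12.png' )
E
```

```text
t: 14.4
tool_pos: [418.6, 148.3, 84.1]
tcp_rot: [3.141, -0.013, -0.002]
wrist_force: [-2.9, -0.4, 3.6]
width: 0.509
[ 0.02588707  1.09797264 -0.0110259 ]
at [418.6 148.3  84.1] phi -0.48 tilt [-0.06 -0.04] F [-2.9 -0.4  3.6] w 43.2 t 14.4
lin [ 1.4 -0.6 -0.1] ang [0.04 0.06 0.02]
```

View pics/w12.png

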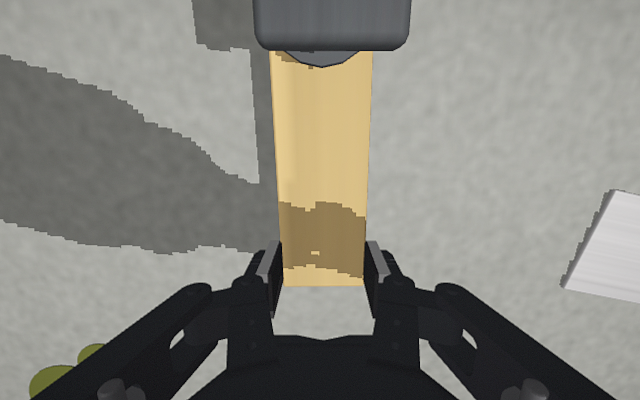

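View pics/bed12.png

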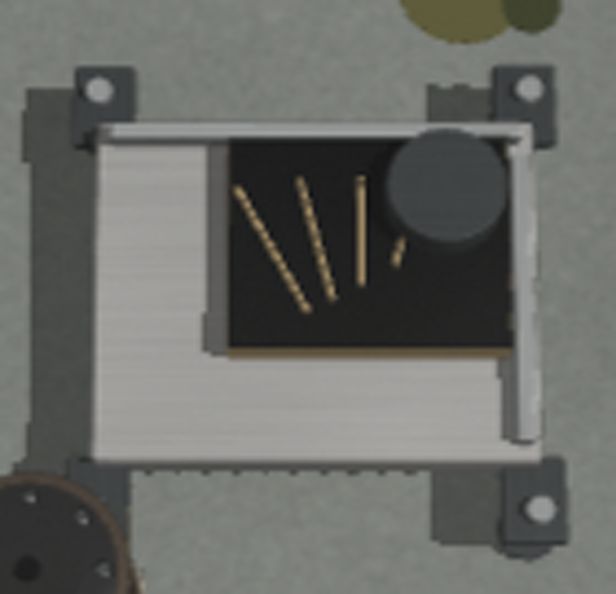

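```bash
python3 -m inch '{"fingers":[0.3,0.3,0.3,0.3,0.3],"linear":[[0,0,0],[0,0,0],[0,0,0],[0,0,0],[0,0,0]],"angular":[[0,0,0],[0,0,0],[0,0,0],[0,0,0],[0,0,0]]}'; python3 - <<'E'
from h import *
s=sense();print(s['moment'])
plan([372,149.1,115],-0.5)
f=grab_frame('scene');crop(f,300,180,80,80,7.4,'pics/s13.png')
E
```

```text
t: 15.0
tool_pos: [419.2, 148.6, 84.1]
tcp_rot: [3.142, -0.014, 0.0]
wrist_force: [0.3, -0.8, 0.2]
width: 0.652
[ 0.0109431  -0.00053612 -0.01913967]
at [419.2 148.6  84.1] phi -0.51 tilt [ 0. -0.] F [ 0.3 -0.8  0.2] w 55.4 t 15.0
lin [-47.2  -0.1 -30.9] ang [ 0.   -0.   -0.01]
```

View pics/s13.png

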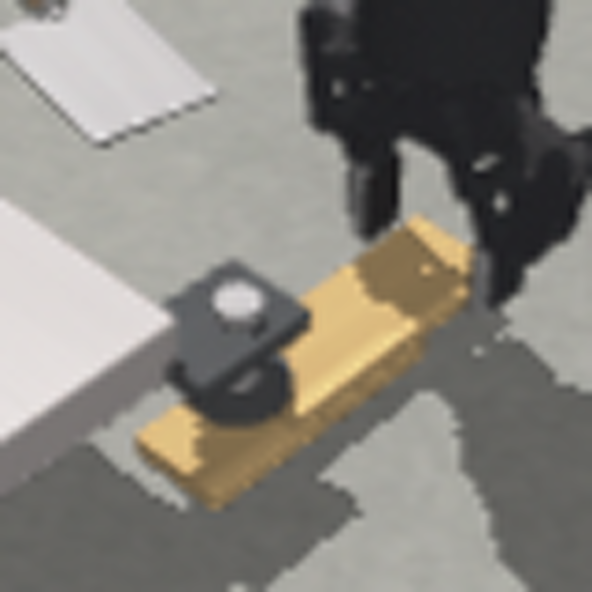

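```bash
python3 -m inch '{"fingers":[0.3,0.3,-0.4,-0.4,-0.4,-0.4,-0.4,-0.4],"linear":[[0,0,-15],[0,0,-35],[-15,0,-35],[-35,0,-35],[-35,0,-35],[-35,0,-35],[-35,0,-35],[-35,0,-35]],"angular":[[0,0,0],[0,0,0],[0,0,0],[0,0,0],[0,0,0],[0,0,0],[0,0,0],[0,0,0]]}'; python3 - <<'E'
from h import *
plan([385,149,90],-0.5)
f=grab_frame('wrist'); cv2.imwrite('pics/w14.png',f)
E
```

```text
t: 15.85
tool_pos: [384.5, 149.0, 119.0]
tcp_rot: [3.141, -0.014, -0.0]
wrist_force: [0.0, 0.4, 0.2]
width: 0.3
at [384.5 149.  119. ] phi -0.52 tilt [-0.   -0.01] F [0.  0.4 0.2] w 25.5 t 15.85
lin [ 0.5 -0.  29. ] ang [ 0.01  0.   -0.02]
```

View pics/w14.png

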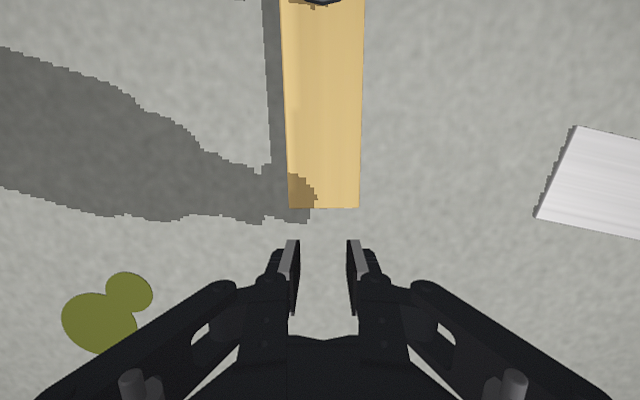

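```bash
python3 -m inch '{"fingers":[-0.4,-0.4,-0.4,-0.4,-0.4,-0.4,-0.4],"linear":[[0,0,20],[0,0,32],[0,0,32],[6,0,32],[12,0,32],[18,0,32],[18,0,32]],"angular":[[0,0,0],[0,0,0],[0,0,0],[0,0,0],[0,0,0],[0,0,0],[0,0,0]]}'; python3 - <<'E'
from h import *
plan([437,149,87],-0.5)
f=grab_frame('wrist'); crop(f,160,0,320,240,2.5,'pics/w15.png')
f=grab_frame('scene');crop(f,300,180,80,80,7.4,'pics/s15.png')
E
```

```text
t: 16.6
tool_pos: [403.4, 149.1, 87.6]
tcp_rot: [-3.141, 0.015, -0.002]
wrist_force: [-0.5, 0.9, 0.4]
width: 0.298
at [403.4 149.1  87.6] phi -0.53 tilt [0.06 0.05] F [-0.5  0.9  0.4] w 25.4 t 16.6
lin [33.6 -0.2  0.6] ang [-0.05 -0.06 -0.03]
```

View pics/w15.png

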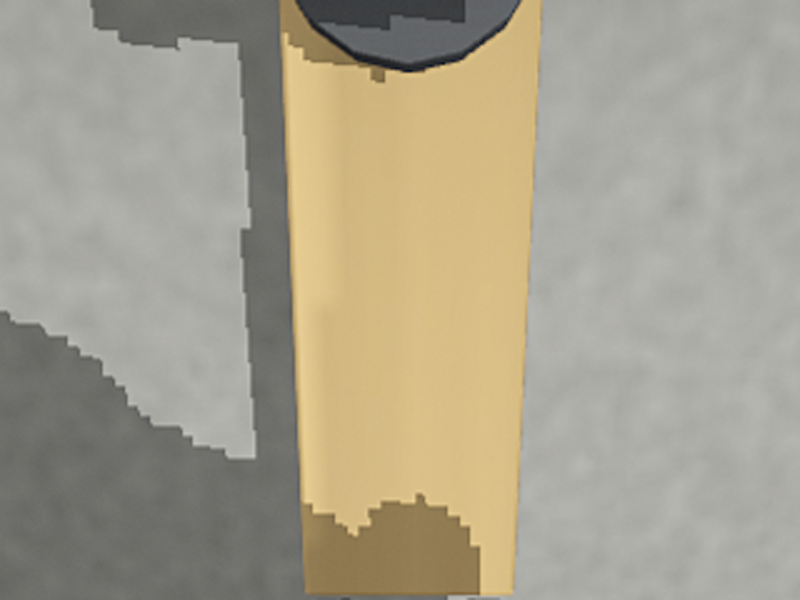

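View pics/s15.png

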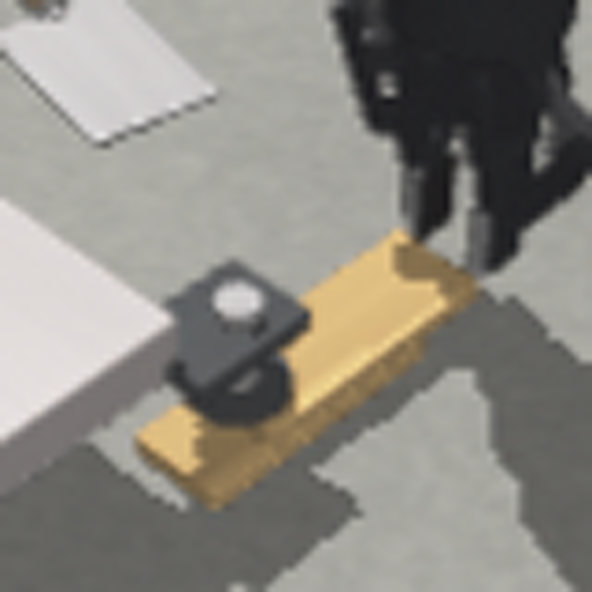

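```bash
python3 -m inch '{"fingers":[-0.4,-0.4,-0.4,-0.4,-0.4],"linear":[[4,0,0],[8,0,0],[12,0,0],[15,0,0],[15,0,0]],"angular":[[0,0,0],[0,0,0],[0,0,0],[0,0,0],[0,0,0]]}'; python3 - <<'E'
from h import *
plan([437,149,87],-0.5);print(sense()['moment'])
f=grab_frame('scene');crop(f,300,180,80,80,7.4,'pics/s16.png')
E
```

```text
t: 17.2
tool_pos: [417.6, 148.6, 87.1]
tcp_rot: [-3.142, 0.014, -0.0]
wrist_force: [0.0, -0.4, 0.4]
width: 0.297
at [417.6 148.6  87.1] phi -0.52 tilt [0.01 0.  ] F [ 0.  -0.4  0.4] w 25.2 t 17.2
lin [19.4 -0.5  0.1] ang [-0.   -0.01 -0.02]
[-0.004644    0.03930984 -0.05706885]
```

View pics/s16.png

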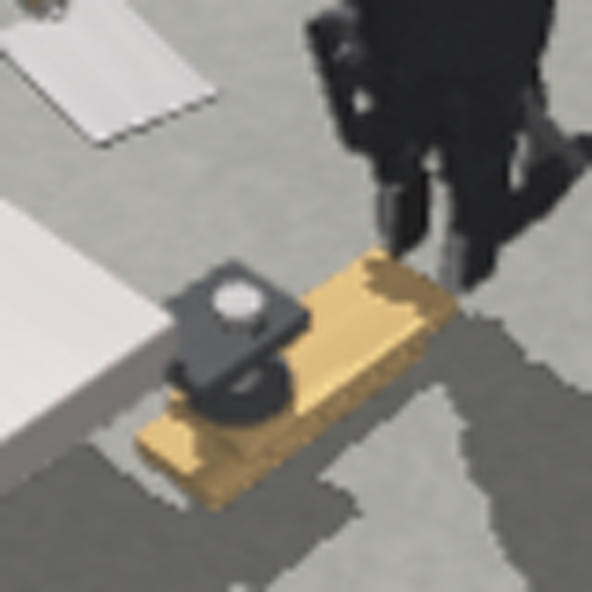

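```bash
python3 -m inch '{"fingers":[-0.4,-0.4,-0.4,-0.4,-0.4,-0.4,-0.4],"linear":[[4,0,0],[8,0,0],[12,0,0],[16,0,0],[19.5,0,0],[19.5,0,0],[19.5,0,0]],"angular":[[0,0,0],[0,0,0],[0,0,0],[0,0,0],[0,0,0],[0,0,0],[0,0,0]]}'; python3 - <<'E'
from h import *
plan([437,149,87],-0.5);print(sense()['moment'])
f=grab_frame('scene');crop(f,300,180,80,80,7.4,'pics/s17.png')
E
```

```text
t: 17.95
tool_pos: [436.7, 148.3, 87.1]
tcp_rot: [3.142, -0.014, 0.0]
wrist_force: [0.2, -0.7, 0.2]
width: 0.3
at [436.7 148.3  87.1] phi -0.52 tilt [ 0. -0.] F [ 0.2 -0.7  0.2] w 25.5 t 17.95
lin [ 0.3 -0.7  0.1] ang [ 0.   -0.   -0.02]
[ 0.00058074 -0.03923552 -0.06652981]
```

View pics/s17.png

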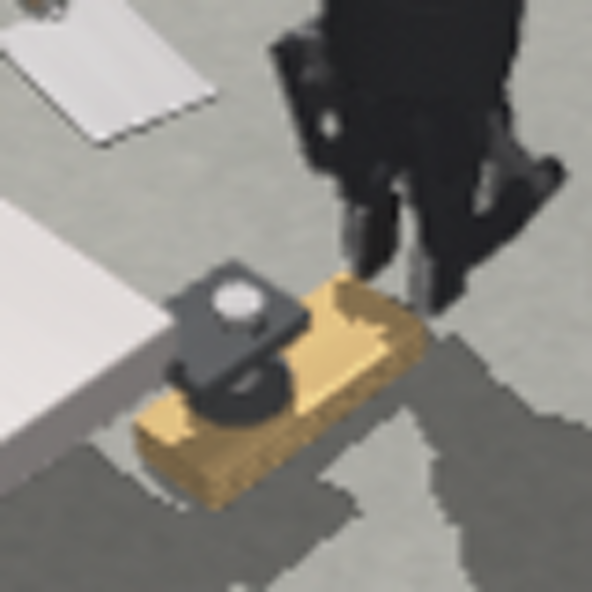

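The second strip now lies flush on the first, with both under the foot. I'll retreat and check from all the cameras.

```bash
python3 -m inch '{"fingers":[-0.4,-0.4,-0.4,-0.4,-0.4,-0.4],"linear":[[-6,0,0],[-15,0,-15],[-20,0,-50],[-20,0,-90],[-20,0,-90],[-20,0,-90]],"angular":[[0,0,0],[0,0,0],[0,0,0],[0,0,0],[0,0,0],[0,0,0]]}'; python3 - <<'E'
from h import *
plan([300,350,300],-0.5)
f=grab_frame('wrist'); cv2.imwrite('pics/w18.png',f)
c=get_calibration('wrist'); np.save('c18.npy',c,allow_pickle=True)
E
```

```text
t: 18.6
tool_pos: [416.4, 148.9, 178.1]
tcp_rot: [-3.139, 0.014, -0.003]
wrist_force: [-0.8, 0.1, -0.8]
width: 0.301
at [416.4 148.9 178.1] phi -0.5 tilt [0.11 0.13] F [-0.8  0.1 -0.8] w 25.6 t 18.6
lin [-117.9 -200.4 -121.7] ang [-0.13 -0.11  0.  ]
```

```bash
python3 -m inch '{"fingers":[-0.4,-0.4,-0.4,-0.4,-0.4,-0.4,-0.4,-0.4],"linear":[[0,-40,-20],[0,-85,-40],[0,-130,-60],[0,-175,-80],[0,-220,-90],[0,-265,-90],[0,-265,-90],[0,-265,-90]],"angular":[[0,0,0],[0,0,0],[0,0,0],[0,0,0],[0,0,0],[0,0,0],[0,0,0],[0,0,0]]}'; python3 - <<'E'
from h import *
f=grab_frame('top');crop(f,275,65,140,135,4.4,'pics/bed18.png' )
f=grab_frame('scene');crop(f,160,160,200,150,4,'pics/s18.png')
E
```

```text
t: 19.45
tool_pos: [418.2, 414.0, 264.6]
tcp_rot: [3.138, -0.012, -0.003]
wrist_force: [0.7, -0.2, -0.1]
width: 0.294
```

View pics/w18.png

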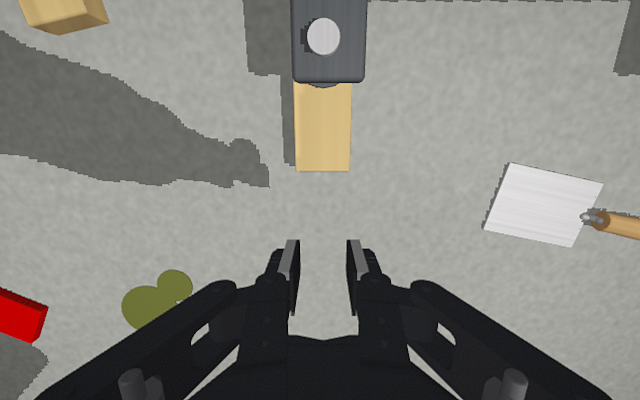

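View pics/bed18.png

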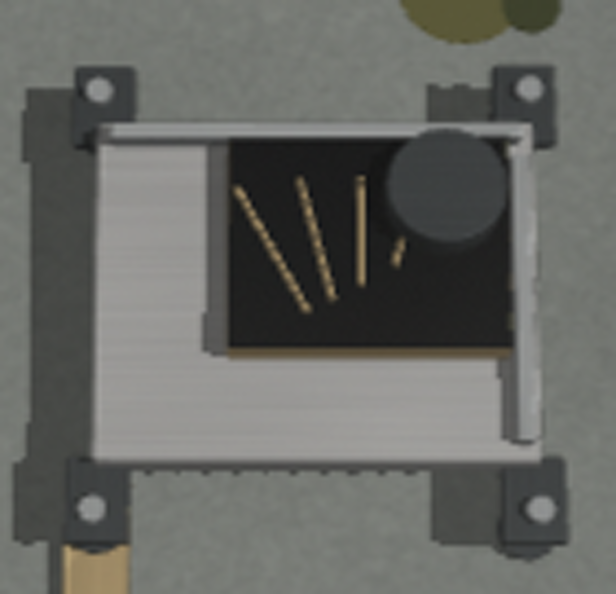

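View pics/s18.png

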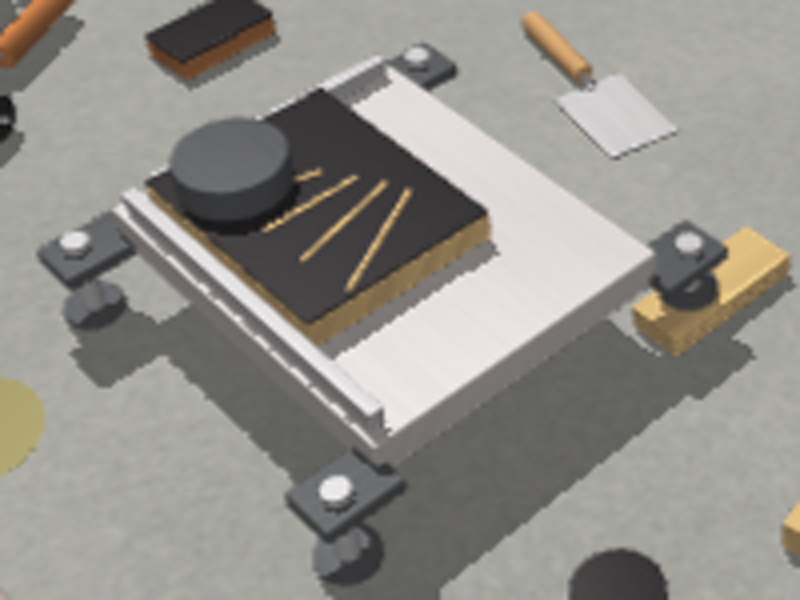

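```bash
python3 - <<'E'
from h import *
s=get_calibration('scene')
for u,v,z in [(634,312,20),(678,335,20),(790,258,20),(745,229,20)]: print(unproj(s,160+(u+.5)/4-.5,160+(v+.5)/4-.5,z).round(1))
c=np.load('c18.npy',allow_pickle=True).item()
for u,v in [(295,171),(349,171),(294,82),(352,82)]: print(unproj(c,u,v,20).round(1))
print('nut',unproj(c,323.5,36,74).round(1))
finish_job()
E
```

```text
[570.4 131.2  20. ]
[564.5 168.7  20. ]
[451.8 173.6  20. ]
[452.1 129.4  20. ]
[448.5 170.2  20. ]
[448.1 126.   20. ]
[515.8 168.5  20. ]
[515.4 125.   20. ]
nut [532.3 146.4  74. ]
the job is handed in; nothing more can be done
```

Both plywood strips are now under the near left foot, one squarely on top of the other, and the job was handed in after about 20 s of the 72 s allowed.

**How it went:** I slid the left-hand strip in first along the bench. The right-hand strip went in second, but my first try, holding it in the gripper, jammed against the foot at about 24 N back and 30 N up. I backed off, let the strip settle flat on the first one, and pushed it home from its end. No force beyond sensor noise showed where I read it.

**Last checks:**
- **Strips:** they lie flush on each other, running from about x = 448 to 568 mm. The foot centre is at about x = 533 mm, so they reach about 35 mm past it.
- **Side to side:** the strips are centred within about 2 mm of the foot. The cameras disagree by that much: the wrist camera puts the foot at y = 146.5 mm, the other two at about 148 mm.
- **Bed:** its nuts sit at the same pixels as at the start, so it neither moved nor tipped.
- **Look-alikes and other loose pieces:** I did not touch any of them.

I did not press on the bed to test whether it still rocks. That rests on the two strips filling the gap to within 1 mm.

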